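Move a degreased cover plate to the empty drying rest with the ice scraper

TASK

The rectangular aluminium cover plate on the plain work board (the one without an end stop) has been degreased and must not be touched by the gripper: slide the blade of the white ice scraper under it, lift it clear on the blade, and set it down gently and squarely, in the middle, on the battens of whichever of the two drying rests is empty. Then draw the scraper out and leave it lying flat on the shelf top, right way up, clear of the boards. Leave the round cover and the other things where they are and do not tip the plate.

Things in the scene. Friction and masses are not known exactly. Their poses are not given: they have to be found in the camera images.
- scraper: White one-piece ice scraper, 220 mm long, 0.12 kg, lying flat. Origin: on its underside below the grip; x points to the blade tip, z up. Handle: block 24 mm wide (y), 46 mm tall, x = -70 to +35 mm. Blade: flat, 60 mm wide, 4 mm thick, underside level with the handle's, to x = +150 mm; a foot 44 mm wide, 12 mm tall on it ends at x = +38 mm.
- scraper_grip (a point): Middle of the scraper's handle, 32 mm above its underside: where to grip, across the 24 mm width, from above.
- scraper_tip (a point): Middle of the blade's front edge, 150 mm ahead of the scraper's origin.
- plate: Rectangular aluminium cover plate with a bolt hole in each corner, 100 mm (x) by 130 mm (y), 5 mm thick, about 0.14 kg, lying across the battens of the work board. Origin: centre of its underside.
- cover: Round aluminium cover, 124 mm across, 5 mm thick, lying on one of the two drying rests. Origin: centre of its underside. To be left alone.
- work_board: Plain wooden work board, fixed, 130 mm (x) by 120 mm (y): base 5 mm thick with two battens along x, 16 mm wide, tops 27 mm above the shelf top; between them a channel 88 mm wide, 22 mm high, open at both ends. Origin: centre of its underside; its -x end faces the robot. The three boards stand in a row from left to right, in any order.
- rest_1: A drying rest, fixed: the same base and battens as the work board (origin, sizes and axes alike) plus an upright end stop across its far (+x) end: 12 mm thick, 42 mm high, its near face at x = +65 mm. One drying rest holds the round cover, the other is empty: compare their positions with the cover's.
- rest_2: The other drying rest, same as rest_1.
- jar: Clear acrylic screw-top jar (may look pale grey), 76 mm across, 90 mm high, standing at the side. Origin: centre of its underside. Bystander.
- gauge: Yellow plastic tyre pressure gauge with a round dial, about 155 mm long, 25 mm high, lying at the side. Origin on its underside. Bystander.
- wrench: Chrome socket wrench, about 200 mm long, 26 mm high, lying beyond the boards. Origin on its underside. Bystander.
Things that resemble listed ones, but are neither listed nor needed, are in the scene too. Leave any turquoise look-alike of the rest_2 alone.

How it is judged:
On the way:
1. the plate is lifted clear of the work board, carried by the scraper: its underside more than 40 mm above the shelf top (height (world z) of plate above 0.04 m and contact force between plate and scraper above 0.3 N and contact force between plate and work_board below 0.05 N), for 0.2 s.
At the end, for the whole second after the job is handed in: Plate at rest, level on the battens of the empty drying rest, centre within 25 mm, aligned within 0.2 rad; scraper at rest, flat and right way up on the shelf top, touching neither plate nor boards, tip over 60 mm from the plate's centre; round cover within 20 mm of its start (horizontal distance between plate and rest_2 below 0.025 m and z of plate in the frame of rest_2 between 0.023 and 0.031 m and angle between each of plate, scraper's own z axis and vertical below 0.05 rad and angle between the x axis of plate and the x axis of rest_2, either way round below 0.2 rad and linear speed of each of plate, scraper below 0.02 m/s and height (world z) of scraper below 0.004 m and contact force between plate and scraper below 0.05 N and contact force between scraper and work_board below 0.05 N and contact force between scraper and rest_1 below 0.05 N and contact force between scraper and rest_2 below 0.05 N and horizontal distance between scraper_tip and plate above 0.06 m and distance of cover from where it was at the start of the episode below 0.02 m).
It fails at once if the robot itself touches the plate (over 0.5 N) (contact force between any of the fingers, the arm and plate above 0.5 N).
It fails at once if the plate is tipped by more than 0.4 rad (angle between plate's own z axis and vertical above 0.4 rad).
It fails at once if the plate is banged down on the drying rest (over 25 N) (contact force between plate and rest_2 above 25 N).
It fails at once if the round cover is shifted by more than 20 mm (distance of cover from where it was at the start of the episode above 0.02 m).
It fails at once if the jar, gauge or wrench is shifted by more than 30 mm (distance of any of jar, gauge, wrench from where it was at the start of the episode above 0.03 m).
It also fails if it takes over 61 s, if anything falls off the work surface, if the arm or the gripper's body presses on something with over 40 N, if the wrist force passes 120 N, or if a joint passes its speed limit or range.

ROBOT

A 7-joint arm with a two-finger parallel gripper is mounted at the origin on the work surface. World frame = base frame: x ahead of the robot, y to its left, z up, the work surface at z = 0. Lengths are in m, angles in rad, forces in N, time in s.
With the tool pointing down it reaches from about 0.425 to 0.875 m from the base axis. Payload 4.7 kg.
Tool frame: the origin (TCP) lies on the mounting face of the last link; the fingertips stand 182 mm ahead of it and the grasp point (between the pads) lies 164 mm ahead of it; z points along the fingers, y is the line along which they close (so a half turn about z gives the same grasp; the last joint's range is limited). The gripper opens to 87 mm and grips with 3 to 60 N. Pads are 19 mm wide; open, the fingers measure 117 mm over their backs; the gripper's body (75 mm by 190 mm) begins 51 mm behind the grasp point.
Start: joints at [1.118, 0.321, -0.07, 1.45, 0.023, 1.371, -0.057], TCP at [0.293, -0.58, 0.405] pointing down, gripper open.
Joint ranges: [-2.86, 2.86], [-0.3, 2.09], [-1.38, 1.24], [0.06, 2.45], [-1.56, 4.7], [0.09, 2.05], [-2.69, 2.69]. Speed limits (rad/s): [2.57, 2.57, 3.14, 3.14, 3.14, 3.14, 3.14].

INTERFACE

Orientations are given as a rotation vector (axis times angle).
In Python, from workcell import arm gives the robot as it stands. Calls block until the motion is done:
- arm.movep(position, orientation): joint-space move of the TCP to a pose.
- arm.move_straight(position, feed=0.15, frame=None, until_force=None): straight line of the TCP; frame=None keeps the orientation; feed is the mean speed in m/s. With until_force (N) it stops when the force on the tool has changed by that much, and returns True; else False.
- arm.set_joints(angles): joint-space move.
- arm.move_gripper(opening): opening from 0.0 (shut) to 1.0 (fully open); the grip force is fixed at half the most; returns when the fingers have stopped.
- arm.pause(seconds).
- arm.inverse_kinematics(position, orientation): joint angles nearest the present ones, or None.
- arm.state(): the state.
- arm.capture(name): name is "scene" or "top" or "wrist"; returns (picture, depth): 480x640x3 uint8, red, green, blue; 480x640 float32, m along the optical axis (not along the pixel's ray), 0 where there is no reading.
- arm.calibration(name): a dict with "fx", "fy", "cx", "cy" (pixels), "eye" and "attitude" of the camera in the world. Camera axes: x right, y down, z forward; pixel columns grow to the right and rows downward; lengths in m; the calibration is good to about 2 mm. A picture is of the moment at which its call begins: read the wrist's pose just before it. calibration takes no time and is no camera call; for the wrist camera it gives the pose at the moment of the call.
A pose or a line that the arm cannot do raises arm.PlanningError and nothing moves.
- arm.sign_off(): hands the job in; it is judged then, once.
The state is a dict: "t": time; "q": joint angles; "joint_velocities": joint speeds; "joint_efforts": joint torques, N m; "eef_pos": TCP position; "tcp_rot": TCP orientation; "contact_force": force on the tool from outside, world axes, zero at the start; "wrist_torque": the same for the moment, N m; "opening": opening from 0.0 (shut) to 1.0 (fully open); "grasp_force": force on a finger pad.
Only numpy, scipy, OpenCV 4.12 (cv2) and the standard library are available. Lean on these libraries where they do the work, as an engineer would, in place of code of your own. Each camera call takes 0.05 s, during which the arm holds its last target. There are 200 camera calls.

## Working session

There is one attempt and no reset: what is moved stays moved. The work goes in short steps, each a Python script; the robot and the scene stay as the last script left them, time stands still between calls to the robot, and variables do not carry over. Pictures are saved under pics/ and viewed, at most 10 in all, crops included, and the job is handed in when it is done.

```bash
mkdir -p pics
python3 - <<'E'
from workcell import arm
import numpy as np,cv2
for n in("scene","top"):
    p,d=arm.capture(n);c=arm.calibration(n);np.savez(f"pics/{n}.npz",p=p,d=d,**{k:np.array(v) for k,v in c.items()})
    cv2.imwrite(f"pics/{n}.png",p[:,:,::-1]);print(n,c)
s=arm.state();print(s)
E
```

```text
scene {'fx': 485.29944841118686, 'fy': 485.29944841118686, 'cx': 317.22653256409933, 'cy': 239.44878387269853, 'eye': array([ 1.29898411, -0.09377758,  1.23348474]), 'attitude': array([-2.0095205 , -1.74232883,  0.51622563])}
top {'fx': 540.8946836154975, 'fy': 540.8946836154975, 'cx': 334.73466863148985, 'cy': 238.38265195488742, 'eye': array([0.37083149, 0.01229765, 1.48612162]), 'attitude': array([-2.12898242,  2.1750999 , -0.14693594])}
{'t': 0.1, 'q': array([ 1.11808065,  0.3217415 , -0.07005752,  1.45153559,  0.02257872,
        1.37080842, -0.05692794]), 'joint_velocities': array([ 0.00050824, -0.00219341,  0.00196047, -0.0027977 ,  0.0018417 ,
       -0.00221241, -0.0001863 ]), 'joint_efforts': array([ 1.43049579e-04, -4.92569876e+01, -4.05533854e-01, -3.13400745e+01,
       -6.42759749e-02,  3.94937466e-02,  6.55022362e-06]), 'eef_pos': array([ 0.29240946, -0.58031207,  0.40378393]), 'tcp_rot': array([-3.05482025e+00, -7.26206486e-01,  7.42517430e-04]), 'contact_force': array([ 0.43942536,  0.64441625, -0.25589246]), 'wrist_torque': array([ 0.04607812, -0.03825538, -0.0006452 ]), 'grasp_force': 0.0, 'opening': 1.000002888331955}
```

View pics/scene.png

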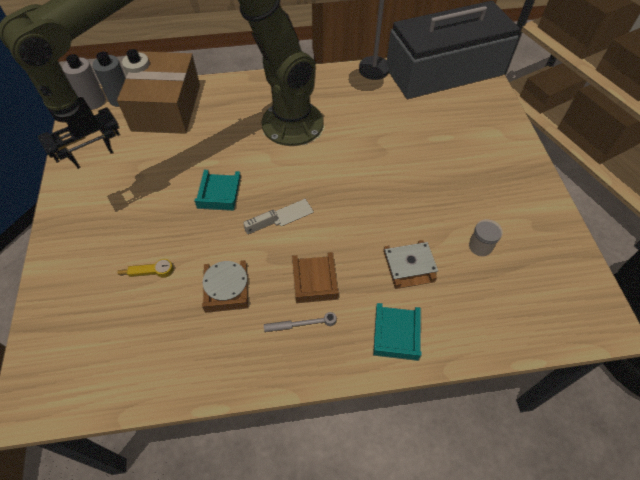

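View pics/top.png

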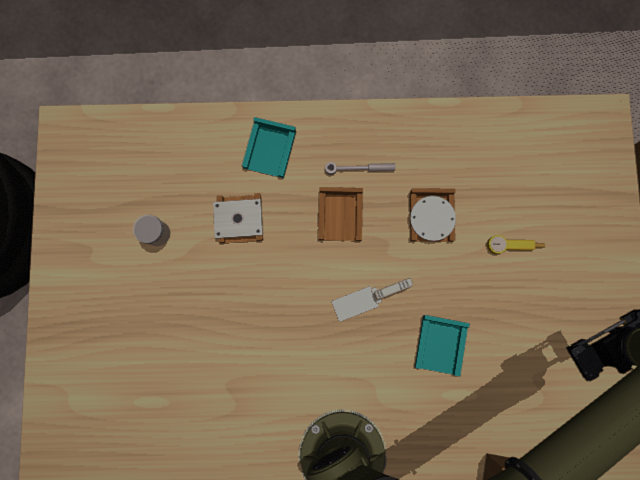

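The top view shows these candidates:
- **Boards:** the work board carrying the plate is at (238,218), with no end stop. The empty brown rest with an end stop is at (340,215). The rest with the round cover is at (433,218). The turquoise look-alikes are at (270,148) and (441,345).
- **Scraper:** the blade is at (355,303) and the handle at (395,288). It points left (+y).

The target is the brown empty rest at (340,215). Next I'll measure positions and make the confirming crop.

```bash
cat > h.py <<'E'
import numpy as np,cv2
from scipy.spatial.transform import Rotation as R
def cloud(d,c):
    v,u=np.mgrid[0:480,0:640]
    P=np.stack([(u-c["cx"])/c["fx"]*d,(v-c["cy"])/c["fy"]*d,d],-1)
    W=P@R.from_rotvec(c["attitude"]).as_matrix().T+c["eye"]
    W[d==0]=np.nan
    return W
def rect(X):
    (c,s,a)=cv2.minAreaRect((X[:,:2]*1000).astype(np.float32)); return np.round(c,1),np.round(s,1),round(a,2)
E
python3 - <<'E'
from h import *
z=dict(np.load("pics/top.npz"));W=cloud(z["d"],z)
Z=W[...,2]
print("table",np.nanmedian(Z[250:300,150:300]),np.nanmedian(Z[250:270,350:450]))
def box(n,u0,u1,v0,v1,lo,hi):
    w=W[v0:v1,u0:u1].reshape(-1,3);w=w[(w[:,2]>lo)&(w[:,2]<hi)]
    print(n,len(w),rect(w),np.round(np.median(w,0),4),np.round(np.percentile(w[:,2],[5,50,95]),4))
box("plate",200,275,180,255,.029,.06)
box("wb low",200,275,180,255,.003,.06)
box("rest all",305,375,180,255,.003,.08)
box("rest batt",305,375,180,255,.02,.034)
box("rest stop",305,375,180,255,.036,.06)
box("cover rest",395,468,180,255,.003,.06)
box("scr blade",320,372,280,330,.002,.02)
box("scr handle",360,420,270,315,.03,.06)
for n,u0,u1,v0,v1 in(("jar",125,175,205,255),("gauge",480,550,225,260),("wrench",315,400,155,180)):box(n,u0,u1,v0,v1,.006,.15)
p=z["p"]
a=cv2.resize(p[110:260,190:470],None,fx=2.8,fy=2.8,interpolation=2);b=cv2.resize(p[265:335,310:450],None,fx=2,fy=2)
im=np.zeros((a.shape[0]+140,a.shape[1],3),np.uint8);im[:a.shape[0]]=a;im[a.shape[0]:,:280]=b
cv2.imwrite("pics/crop1.png",im[:,:,::-1])
E
```

```text
table -0.0005954819468924066 -0.0010047983481951128
plate 1314 (array([632.2, 273.3]), array([125.2, 129.8]), 2.39) [0.628  0.2728 0.032 ] [0.0293 0.032  0.0365]
wb low 2516 (array([638.7, 279.3]), array([208., 211.]), 89.58) [0.6284 0.2731 0.0292] [0.0036 0.0292 0.0354]
rest all 2049 (array([632.6,  -6.6]), array([193.4, 209. ]), 88.73) [ 0.6401 -0.0089  0.0078] [0.0033 0.0078 0.0402]
rest batt 570 (array([636.4,  -7.5]), array([119.5, 141.9]), 86.76) [0.6353 0.0033 0.0258] [0.0212 0.0258 0.0315]
rest stop 182 (array([702.3, -10.5]), array([117.8,  12.4]), 87.4) [ 0.702  -0.0063  0.0406] [0.0367 0.0406 0.0457]
cover rest 2646 (array([ 627.2, -261.5]), array([203.3, 209.5]), 88.62) [ 0.6267 -0.2586  0.0294] [0.0038 0.0294 0.0392]
scr blade 934 (array([390.4, -17.5]), array([139.6, 132.5]), 88.78) [ 0.3905 -0.0281  0.0042] [0.0022 0.0042 0.0088]
scr handle 352 (array([ 429.8, -145. ]), array([ 23.8, 104.8]), 19.76) [ 0.4298 -0.144   0.0443] [0.0383 0.0443 0.0498]
jar 919 (array([603.2, 517.2]), array([134. , 129.6]), 1.9) [0.5931 0.4908 0.0875] [0.011  0.0875 0.0938]
gauge 665 (array([ 550.2, -490.7]), array([185.4,  92.8]), 89.94) [ 0.5427 -0.4647  0.0209] [0.0092 0.0209 0.027 ]
wrench 472 (array([772.2, -56.2]), array([ 66.4, 229.9]), 0.36) [ 0.7685 -0.0669  0.0172] [0.0076 0.0172 0.0256]
```

View pics/crop1.png

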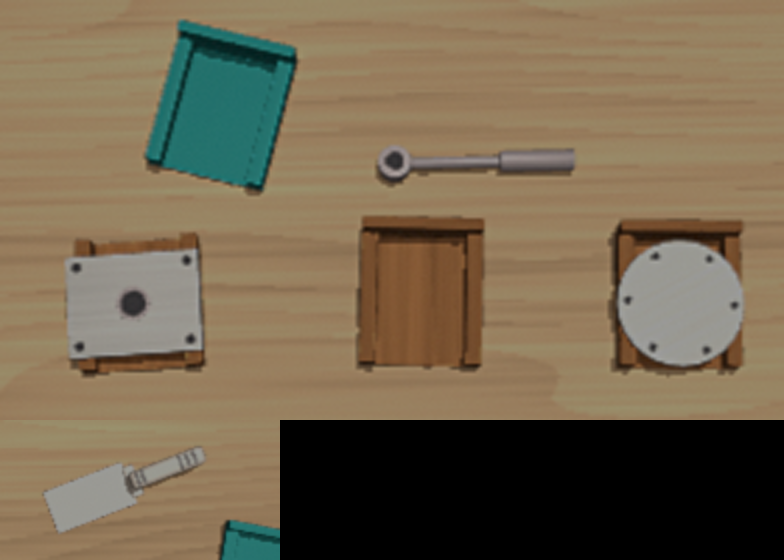

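The crop confirms it. The plate with four corner holes sits on the board with no stop, at crop (133,303). The empty brown rest, with its stop at the top, is at crop (420,293). The scraper blade points lower left. Next I'll check reach for both grasp directions and take close wrist views.

```bash
cat >> h.py <<'E'
from workcell import arm
def ori(psi): return (R.from_euler("z",psi)*R.from_euler("x",np.pi)).as_rotvec()
def wrist(name):
    c=arm.calibration("wrist");p,d=arm.capture("wrist")
    np.savez(f"pics/{name}.npz",p=p,d=d,**{k:np.array(v) for k,v in c.items()})
    cv2.imwrite(f"pics/{name}.png",p[:,:,::-1]); return p,cloud(d,c)
E
python3 - <<'E'
from h import *
g=np.array([.424,-.1285]);ps=np.radians(109.5)
for off in(0,np.pi):
  for n,x,y,z,a in(("scr",.421,-.119,.2,ps),("scrup",.421,-.119,.3,ps),("pre",.42,.273,.21,0),("pre2",.42,.273,.3,0),("in",.54,.273,.23,0),("r_in",.546,-.008,.21,0),("r_hi",.546,-.008,.33,0),("r_out",.435,-.008,.21,0),("r_out2",.42,-.008,.21,0),("see",.58,.27,.42,0),("see2",.58,-.01,.42,0)):
    q=arm.inverse_kinematics([x,y,z],ori(a+off));print(off,n,None if q is None else np.round(q,2))
arm.movep([.60,.27,.42],ori(0))
p,W=wrist("w1");c=arm.calibration("wrist");print(c["eye"],R.from_rotvec(c["attitude"]).as_matrix()[:,2],arm.state()["t"])
print(W[240,320],W[100,100],W[400,600])
E
```

```text
0 scr [ 0.76  0.12 -0.56  2.16  0.09  0.88  0.49]
0 scrup [ 0.78 -0.03 -0.55  2.07 -0.02  1.1   0.58]
0 pre [ 0.35  0.42 -1.12  1.99  0.46  1.   -2.56]
0 pre2 [ 0.5   0.29 -1.25  1.91  0.3   1.15 -2.44]
0 in [ 0.16  0.51 -0.84  1.73  0.42  1.09 -2.39]
0 r_in [ 0.47  0.34 -0.58  1.9   0.22  0.97 -1.78]
0 r_hi [ 0.52  0.2  -0.61  1.79  0.12  1.19 -1.7 ]
0 r_out [ 0.61  0.11 -0.67  2.15  0.09  0.9  -1.68]
0 r_out2 [ 0.63  0.07 -0.68  2.18  0.06  0.9  -1.66]
0 see [-0.14  0.32 -0.43  1.44  0.14  1.4  -2.14]
0 see2 [ 0.5   0.21 -0.61  1.59  0.12  1.38 -1.69]
3.141592653589793 scr [ 0.58  0.11 -0.38  2.16  0.05  0.88 -2.63]
3.141592653589793 scrup [ 0.64 -0.04 -0.41  2.07 -0.02  1.1  -2.57]
3.141592653589793 pre [ 0.43  0.51 -1.24  1.99  0.56  1.05  0.5 ]
3.141592653589793 pre2 [ 0.57  0.38 -1.38  1.91  0.4   1.18  0.62]
3.141592653589793 in [ 0.23  0.55 -0.94  1.73  0.49  1.11  0.7 ]
3.141592653589793 r_in [ 0.63  0.39 -0.78  1.89  0.32  0.99  1.29]
3.141592653589793 r_hi [ 0.66  0.23 -0.78  1.79  0.17  1.2   1.4 ]
3.141592653589793 r_out [ 0.7   0.12 -0.77  2.15  0.11  0.91  1.44]
3.141592653589793 r_out2 [ 0.7   0.08 -0.75  2.18  0.07  0.9   1.47]
3.141592653589793 see [-0.21  0.31 -0.33  1.45  0.1   1.4   1.02]
3.141592653589793 see2 [ 0.63  0.24 -0.77  1.59  0.17  1.38  1.41]
[0.66918674 0.26945224 0.39976355] [-2.49514656e-01 -5.20973669e-04 -9.68370882e-01] 3.3167
[ 0.56712229  0.26818725 -0.00066855] [6.98462016e-01 4.66795361e-01 5.25097538e-04] [0.62494297 0.22136842 0.33714347]
```

```bash
cat >> h.py <<'E'
def big(mask):
    n,l,s,_=cv2.connectedComponentsWithStats(cv2.morphologyEx(mask.astype(np.uint8),cv2.MORPH_OPEN,np.ones((3,3),np.uint8)))
    return l==1+np.argmax(s[1:,4])
E
python3 - <<'E'
from h import *
z=dict(np.load("pics/w1.npz"));W=cloud(z["d"],z);Z=W[...,2];near=(abs(W[...,0]-.63)<.13)&(abs(W[...,1]-.273)<.12)
pl=big(near&(Z>.0285)&(Z<.045));print("plate",rect(W[pl]),np.percentile(Z[pl],[5,50,95]))
wb=big(near&(Z>.004)&(Z<.045));print("wb",rect(W[wb]))
arm.movep([.57,-.01,.42],ori(0))
p,W=wrist("w2");Z=W[...,2];near=(abs(W[...,0]-.63)<.11)&(abs(W[...,1]+.008)<.11)
a=big(near&(Z>.003)&(Z<.05));print("rest",rect(W[a]))
for s in(1,-1):
    b=big(near&(Z>.02)&(Z<.033)&(s*(W[...,1]+.008)>0)&(W[...,0]<.69));print("batten",rect(W[b]),np.median(Z[b]))
b=big(near&(Z>.036)&(Z<.05));print("stop",rect(W[b]))
arm.movep([.42,-.12,.40],ori(np.radians(109.5)))
p,W=wrist("w3");Z=W[...,2];near=(np.hypot(W[...,0]-.42,W[...,1]+.1)<.17)
b=big(near&(Z>.035)&(Z<.055));print("handle",rect(W[b]),np.median(Z[b]))
b=big(near&(Z>.0018)&(Z<.008));print("blade",rect(W[b]),np.median(Z[b]))
print(arm.state()["t"])
v=np.hstack([cv2.resize(cv2.imread(f"pics/w{i}.png"),(266,200)) for i in(1,2,3)]);cv2.imwrite("pics/v3.png",v)
E
```

```text
plate (array([632.9, 272.3]), array([100.1, 130.1]), 2.68) [0.0307346  0.03202575 0.03332879]
wb (array([635.9, 272.5]), array([130. , 130.3]), 2.53)
rest (array([640.2,  -9. ]), array([120.4, 142.4]), 87.53)
batten (array([630.8,  43.1]), array([ 16.3, 118.8]), 87.75) 0.02689765951080375
batten (array([628.5, -60.6]), array([ 16.4, 123.4]), 87.44) 0.02696173920519851
stop (array([705. , -12.4]), array([119.3,  12.6]), 87.6)
handle (array([ 432.6, -145.1]), array([ 24., 103.]), 19.83) 0.04562692546576405
blade (array([395.7, -42.7]), array([ 60., 115.]), 19.91) 0.003989150409023617
6.5333
```

View pics/v3.png

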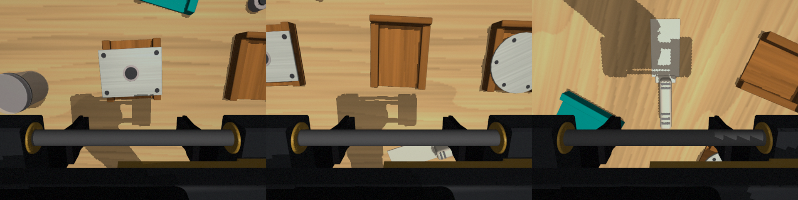

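The wrist views show clean segmentations of the plate, the empty rest and the scraper. All sizes match the task sheet to within 2 mm. Grasping the scraper now.

```bash
cat >> h.py <<'E'
def line(xy,z,feed=.15,psi=None,uf=None):
    return arm.move_straight([xy[0],xy[1],z],feed=feed,frame=None if psi is None else ori(psi),until_force=uf)
PC=np.array([.6329,.2723]);PY=np.radians(2.6)
RC=np.array([.6342,-.0089]);RY=np.radians(-2.4)
u=lambda a:np.array([np.cos(a),np.sin(a)])
def blade(W,tcp,psi):
    # height profile of blade along scraper x, and lateral range (scraper frame, origin 10 mm behind tcp)
    X=W-np.array([tcp[0],tcp[1],tcp[2]-.198]);a=X[...,:2]@u(psi)+.010;b=X[...,:2]@u(psi+np.pi/2)
    m=(abs(b)<.045)&(a>.03)&(a<.17)&(X[...,2]>-.02)&(X[...,2]<.03)
    for lo in(.05,.07,.09,.11,.13):
        k=m&(a>lo)&(a<lo+.02)
        if k.sum()>20: print(lo,k.sum(),np.round(np.median(X[k][:,2]),4),np.round(np.percentile(b[k],[2,98]),4),end=" | ")
    print("tip",np.round(np.percentile(a[m],99.5),4))
E
python3 - <<'E'
from h import *
ps=np.radians(109.87);g=np.array([.427,-.1292])+.010*u(ps)
line(g,.30,.25,ps);line(g,.198,.1);arm.move_gripper(0.0)
s=arm.state();print(s["opening"],s["grasp_force"],s["eef_pos"],s["contact_force"])
line(g,.33,.15);s=arm.state();print(s["opening"],s["grasp_force"],s["contact_force"])
p,W=wrist("w4");blade(W,s["eef_pos"],ps)
pre=PC-.220*u(PY)
arm.movep([*pre,.33],ori(PY));s=arm.state();print(s["t"],s["eef_pos"],s["contact_force"])
p,W=wrist("w5");blade(W,s["eef_pos"],PY)
E
```

```text
0.2722692179719014 29.998608673922718 [ 0.42351614 -0.11983101  0.19795396] [-0.07576216 -0.56609041  0.34117643]
0.27480390649875536 29.99859760981053 [ 0.52564891 -0.16111945 -1.9575533 ]
0.05 7047 0.004 [-0.0293  0.0279] | 0.07 7604 0.0041 [-0.0293  0.0279] | 0.09 8440 0.0041 [-0.0293  0.0279] | 0.11 7512 0.0041 [-0.0293  0.0279] | tip 0.126
13.0667 [0.41338893 0.26185683 0.32999024] [-0.35402466 -0.40615869 -0.35635757]
0.05 7007 0.0039 [-0.0284  0.0288] | 0.07 7616 0.0039 [-0.0284  0.0288] | 0.09 8399 0.0039 [-0.0285  0.0288] | 0.11 7688 0.0039 [-0.0285  0.0288] | tip 0.1265
```

The scraper is held rigid and level. Inserting the blade and lifting.

Run:
```python
from h import *
pre=PC-.220*u(PY);fin=PC-.090*u(PY)
line(pre,.212,.12)
hit=line(fin,.212,.06,uf=5);s=arm.state();print("hit",hit,s["eef_pos"],s["contact_force"])
if not hit:
    line(fin,.222,.03);print(arm.state()["contact_force"])
    line(fin,.245,.03);s=arm.state();print(s["t"],s["eef_pos"],s["contact_force"],s["grasp_force"])
    p,W=wrist("w6");blade(W,s["eef_pos"],PY)
    z=W[...,2]-(s["eef_pos"][2]-.198)
    near=(abs(W[...,0]-.633)<.1)&(abs(W[...,1]-.272)<.1)
    m=big(near&(z>.0)&(z<.02));print(rect(W[m]),np.linalg.lstsq(np.c_[W[m][:,:2],np.ones(m.sum())],W[m][:,2],rcond=None)[0])
```

```text
hit False [0.54279603 0.26827781 0.2120132 ] [ 0.33875328  0.46388038 -1.75824243]
[-0.63606218 -0.24940136 -3.5019961 ]
17.9667 [0.54287272 0.26824602 0.24486234] [-0.7535773   0.2686862  -1.29015609] 29.998507127165794
0.05 10917 0.0087 [-0.0432  0.0432] | 0.07 12190 0.0087 [-0.0432  0.0432] | 0.09 13456 0.0088 [-0.0432  0.0431] | 0.11 11256 0.0086 [-0.0431  0.0432] | tip 0.1251
(array([607. , 271.6]), array([103.4, 130.5]), 2.61) [ 0.00823678 -0.0009266   0.05050904]
```

View pics/w6.png

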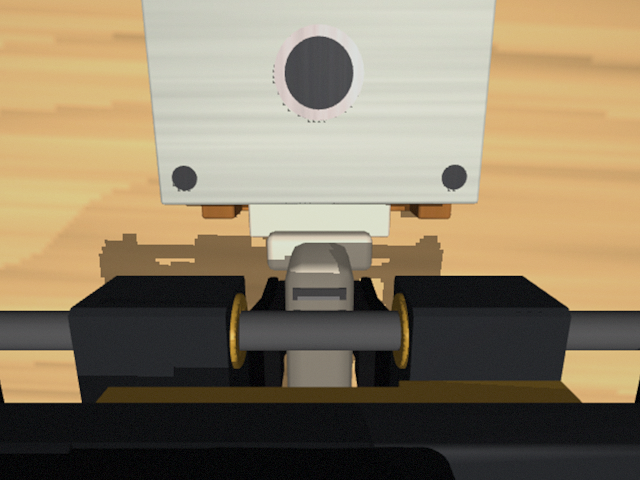

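The plate rides level and centred on the blade, with its near edge at row 203 just ahead of the foot. Carrying it to the empty rest.

```bash
cat >> h.py <<'E'
def plate_rel(W,s,psi,h=.009):
    X=W-np.array([*s["eef_pos"][:2],s["eef_pos"][2]-.198]);a=X[...,:2]@u(psi);b=X[...,:2]@u(psi+np.pi/2)
    m=big((abs(X[...,2]-h)<.0025)&(a>.03)&(a<.16)&(abs(b)<.1))
    k=m&(abs(b)<.05);ys=[np.percentile(a[m&(b>lo)&(b<lo+.02)],1) for lo in(-.06,.04)]
    print("near edge a: right",ys[0],"left",ys[1],"lat",np.percentile(b[m],[1,99]))
E
python3 - <<'E'
from h import *
fin=PC-.090*u(PY);r=RC-.090*u(RY)
z=dict(np.load("pics/w6.npz"));plate_rel(cloud(z["d"],z),arm.state(),PY)
line(fin,.31,.06)
line(r,.31,.09,RY);arm.pause(.3)
s=arm.state();p,W=wrist("w7");plate_rel(W,s,RY);print(s["t"],s["eef_pos"],s["contact_force"])
E
```

```text
near edge a: right 0.041738424369783395 left 0.041407888727810746 lat [-0.06272561  0.06351269]
near edge a: right 0.04175841727263721 left 0.04141896685325272 lat [-0.0626479   0.06365193]
22.7333 [ 0.54426971 -0.0050788   0.30998117] [ 0.70675914  0.17984764 -2.40835269]
```

Run:
```python
from h import *
r=RC-.090*u(RY);out=RC-.210*u(RY)
line(r,.232,.06);line(r,.212,.012);s=arm.state();print(s["eef_pos"],s["contact_force"])
hit=line(out,.212,.06,uf=5);s=arm.state();print("hit",hit,s["eef_pos"],s["contact_force"],s["t"])
if not hit:
    line(out,.33,.12)
    s=arm.state();p,W=wrist("w8");near=(abs(W[...,0]-.63)<.12)&(abs(W[...,1]+.009)<.09);Z=W[...,2]
    m=big(near&(Z>.028)&(Z<.0365));print("plate",rect(W[m]),np.percentile(Z[m],[2,50,98]))
```

```text
[ 0.54429458 -0.00513851  0.21204199] [-0.39257068 -0.09379733 -1.14216212]
hit False [ 4.24596076e-01 -1.69555583e-04  2.12056158e-01] [-0.86376074  0.63491279 -1.1282213 ] 28.2Traceback (most recent call last):
  File "<stdin>", line 8, in <module>
  File "h.py", line 19, in big
    return l==1+np.argmax(s[1:,4])
                ~~~~~~~~~^^^^^^^^^
    return _wrapfunc(a, 'argmax', axis=axis, out=out, **kwds)
    return bound(*args, **kwds)
ValueError: attempt to get argmax of an empty sequence
```

View pics/w8.png

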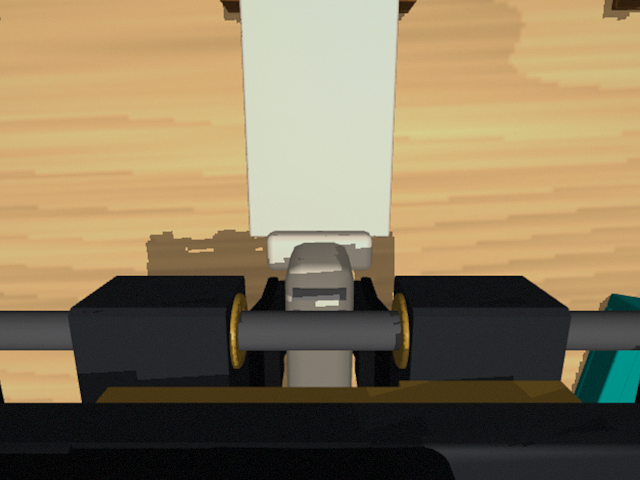

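The blade is empty and the plate is out of this view, so it stayed on the rest. I'll lay the scraper back where it started, then verify from the top camera.

Run:
```python
from h import *
ps=np.radians(109.87);g=np.array([.427,-.1292])+.010*u(ps)
arm.movep([*g,.33],ori(ps));line(g,.22,.12);line(g,.1985,.02);print(arm.state()["contact_force"])
arm.move_gripper(1.0);line(g,.34,.12)
p,W=wrist("w9");Z=W[...,2];near=(np.hypot(W[...,0]-.42,W[...,1]+.1)<.17)
for n,a,b in(("handle",.035,.055),("blade",.0018,.008)):
    m=big(near&(Z>a)&(Z<b));print(n,rect(W[m]),np.percentile(Z[m],[5,50,95]))
arm.movep([.54,-.05,.45],ori(RY))
p,W=wrist("w10");Z=W[...,2];near=(abs(W[...,0]-.63)<.12)&(abs(W[...,1]+.009)<.09)
m=big(near&(Z>.0285)&(Z<.0365));print("plate",rect(W[m]),np.percentile(Z[m],[5,50,95]),arm.state()["t"])
```

```text
[-0.68185844 -0.17352973 -1.72303265]
handle (array([ 429.8, -133.4]), array([24. , 79.5]), 19.98) [0.04105875 0.04561279 0.04720079]
blade (array([396.8, -42.2]), array([ 60.1, 114.7]), 19.92) [0.00276775 0.00399104 0.00525851]
plate (array([634.3,  -8.5]), array([130.5,  99.5]), 87.58) [0.0306851  0.03204722 0.03340389] 37.9417
```

View pics/w10.png

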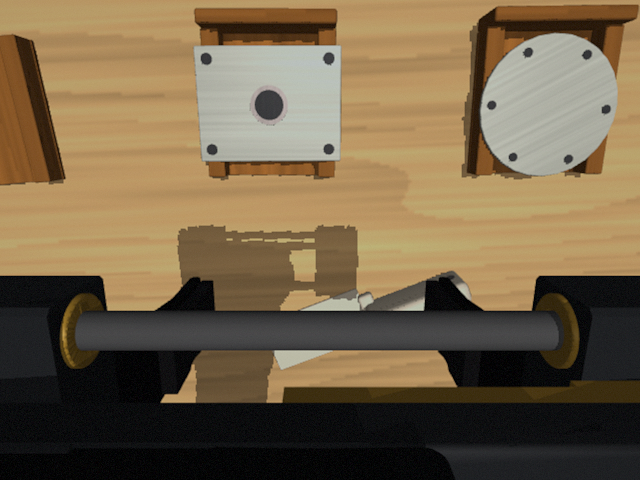

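The plate sits square and centred on the rest at (268,103), within about 1 mm. The round cover at (548,104) still lies on its rest, and the scraper lies flat at (320,330), clear of the boards.

```bash
python3 -c "
from workcell import arm
print(arm.sign_off())"
```

```text
the job is handed in; nothing more can be done
None
```

The job is handed in at about 38 s of the 61 s allowed: the plate is centred (within about 1 mm) and square on the empty drying rest, and the scraper lies flat on the shelf top clear of the boards; the sign-off returned no verdict.

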